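# Fit a sieve shaker's missing bolt, then hold the turning bolt head behind its bracket

### The job

The sieve shaker is being bolted to the bench: behind the upright bracket that carries its control unit, in the narrow gap in front of the machine, three bolts belong in a row. Take the spare bolt of the same size (the thickest one in the bolt holder), put it into the hole that is still empty so that its head is fully home, and let it go; then grip the bare hex head of the other bolt that keeps turning round with the nut driver running under the bench, and hold it still (the third bolt is tight already and wears its round protective cap). Finish while still gripping it, do not let go, and leave everything else on the bench where it is.

Things in the scene. Friction and masses are not known exactly. Their poses are not given: they have to be found in the camera images.
- base: Grey base plate of the sieve shaker (fixed), 270 mm long (x), 32 mm high. Origin on the bench under the middle bolt hole; x runs along the bolt row and the gap, y across it to the machine. Upright steel bracket, 250 mm long: inner face at y = -30 mm, its white control unit outside. From y = 120 mm the white drive housing is 130 mm high, from 145 mm the round sieve stack 290 mm.
- gap (a point): Middle of the gap's mouth, 85 mm above the bench over the middle hole, axes as the base's. The gap between the bracket (y = -30 mm) and the machine's white skirt (y = +30 mm) is 60 mm wide, open upward and at both ends; bracket and skirt both reach up to this height.
- hole0 (a point): Bolt place 0 of three, at x = -75 mm in the base's row: centre of the upper end of its aluminium spacer sleeve (15.4 mm outside, 12.6 mm bore), 50 mm above the bench, 18 mm above the base plate; the hole goes on through the plate. One place has the tight bolt, one the turning bolt, one is empty; which is which varies. Axes as the base's.
- hole1 (a point): Bolt place 1 of three, at x = 0 mm in the base's row: centre of the upper end of its aluminium spacer sleeve (15.4 mm outside, 12.6 mm bore), 50 mm above the bench, 18 mm above the base plate; the hole goes on through the plate. One place has the tight bolt, one the turning bolt, one is empty; which is which varies. Axes as the base's.
- hole2 (a point): Bolt place 2 of three, at x = 75 mm in the base's row: centre of the upper end of its aluminium spacer sleeve (15.4 mm outside, 12.6 mm bore), 50 mm above the bench, 18 mm above the base plate; the hole goes on through the plate. One place has the tight bolt, one the turning bolt, one is empty; which is which varies. Axes as the base's.
- tight_bolt: Bolt that is already tight (fixed) in one of the three places, its head hidden under a round domed plastic protective cap, 23 mm across and 14.5 mm high; origin at the centre of the cap's underside, which rests on the sleeve 50 mm above the bench.
- driven_head (a point): Centre of the head of the bolt that turns in one of the three places: hex, 17 mm across flats, 9 mm high, 54.5 mm above the bench, vertical axis. The point turns with the head; two of the six flats face along its x axis.
- driven_bolt (a joint): Angle of the turning bolt (rad) about the upright axis. The nut driver under the bench drags it round without end, anticlockwise from above at about 0.4 rad/s with a steady 0.12 N m; a firm grip (20 N or more) on the head stops it, and it turns on when let go.
- spare_bolt: Loose spare hex bolt, 50 g, standing head up in the bolt holder: head 17 mm across flats, 9 mm high, shank 10 mm thick and 45 mm long with a round foot. Origin at the centre of the head's underside; z points up through the head, two flats face along x. In the holder the head's underside is 50 mm above the bench, 20 mm above the holder.
- holder: Grey plastic bolt holder fixed to the bench, 136 x 46 x 30 mm, origin at the centre of its underside, three upright holes 42 mm apart along its x axis. In one stands the spare bolt, in the others two thinner bolts (head 13 mm across flats, 6.5 mm high, top 46.5 mm above the bench); which is where varies.
- thin_bolt0: One of the two thinner bolts in the holder, to be left alone; origin at the centre of its head's underside, 40 mm above the bench.
- thin_bolt1: The other thinner bolt, the same.
- vial0: Bystander: glass vial with white cap, 25 mm across, 50 mm high, origin under its centre.
- vial1: Bystander: another such vial.
- beaker: Bystander: empty glass beaker, 84 mm across, 100 mm high, origin under its centre.
- pan_stack: Bystander: stack of round sample pans, 92 mm across, 20 mm high, origin under its centre.
- bottle: Bystander: white plastic bottle, 64 mm across, 150 mm high, origin under its centre.
- spanner: Bystander: spanner lying flat along its x axis, 165 mm long, origin under its middle.
Things that resemble listed ones, but are neither listed nor needed, are in the scene too. What is shaped like the spare_bolt but pink or yellow is not meant.

How it is judged:
By the outcome, as a careful person would: the job done as asked, in the order asked, and still so for the second after the job is handed in, while the arm keeps its last pose, push and grip.
It also fails if it takes over 45 s, if anything falls off the work surface, if the arm or the gripper's body presses on something with over 40 N, if the wrist force passes 120 N, or if a joint passes its speed limit or range.

### The arm

A 6-joint arm with a two-finger parallel gripper is mounted at the origin on the work surface. World frame = base frame: x ahead of the robot, y to its left, z up, the work surface at z = 0. Lengths are in m, angles in degrees, forces in N, time in s.
With the tool pointing down it reaches from about 0.4 to 0.825 m from the base axis. Payload 7 kg.
Tool frame: the origin (TCP) lies midway between the tips of the shut fingers; the grasp point (between the pads) lies hold_point_z behind it (hold_point_z is the distance from the TCP to the grasp point, in m); z points along the fingers, y is the line along which they close (so a half turn about z gives the same grasp; the last joint's range is limited). The gripper opens to 88 mm and grips with 3 to 60 N. Pads are 19 mm wide; open, the fingers measure 130 mm over their backs; the gripper's body (78 mm by 193 mm) begins 47 mm behind the grasp point.
Start: joints at [87.897, 20.546, 0.682, 0, -70.136, -16.507], TCP at [0.215, 0.64, 0.227] pointing down, gripper open.
Joint ranges: [-176.03, 176.03], [-82.01, 121.73], [-58.28, 71.71], [-173.87, 95.51], [-174.79, -0.11], [-173.66, 173.66]. Speed limits (degrees/s): [136.94, 136.94, 172.46, 180, 180, 180].

### API

Orientations are given as [roll, pitch, yaw] about the fixed x, y, z axes, in that order (R = Rz(yaw) Ry(pitch) Rx(roll)).
In Python, from plant import * gives the robot as it stands.
- The arm moves only by the tool step_arm, never from a script. Its argument "steps" is a list that holds one entry, the list of rows, each a list of 6 numbers: the shift along the tool's x, y, z scaled (see below), then the turn, a rotation vector about the tool's x, y, z scaled (see below). In form: [[[tx, ty, tz, wx, wy, wz], ...]]. A call has 1 to 20 rows; each row is the pose to reach, as a shift and turn from the pose commanded when the call began, along the tool's axes at that moment; what a row does not reach only later rows make up. The controller multiplies each number of a shift by 100 mm and each number of a turn by 0.5 rad. A row lasts 1/10 s, in which the tool goes at most 50 mm and 8.59 degrees, less where a joint would pass 70% of its speed; a pose out of reach is approached as far as the arm can. A call with a number of a shift or a turn outside -1 to 1 is refused whole. A call with a gripper value outside its range is refused whole. "jaw" is the closure in counts, from 0 (fully open) to 255 (shut), set as the call begins (left out, the last holds). The fingers move at their own pace and stop on an object; the grip force is fixed at half the most. Time passes only in rows, so rows that repeat a pose let the fingers close. It gives the time, the measured TCP pose, the force, the opening and the grip force at its end, in the units of the state.
- get_obs(): the state, without advancing time (a new reading comes with each control period).
- snapshot(name): name is "scene" or "top" or "wrist"; returns (picture, depth): 480x640x3 uint8, red, green, blue; 480x640 float32, m along the optical axis (not along the pixel's ray), 0 where there is no reading.
- calibration(name): a dict with "mtx" (3x3 intrinsics, pixels), "rvec" (rotation vector, rad) and "tvec" (3), from world to camera coordinates, as OpenCV has them. Camera axes: x right, y down, z forward; pixel columns grow to the right and rows downward; lengths in m; the calibration is good to about 2 mm. A picture is of the moment at which its call begins: read the wrist's pose just before it. calibration takes no time and is no camera call; for the wrist camera it gives the pose at the moment of the call.
- close_job(): hands the job in; it is judged then, once.
The state is a dict: "clock": time; "joint_pos": joint angles; "qvel": joint speeds; "tau": joint torques, N m; "tool_pos": TCP position; "orientation": TCP orientation; "force": force on the tool from outside, world axes, zero at the start; "moment": the same for the moment, N m; "opening": finger opening in m; "gripper_force": force on a finger pad.
Only numpy, scipy, OpenCV 4.12 (cv2) and the standard library are available. Lean on these libraries where they do the work, as an engineer would, in place of code of your own. Each camera call takes 0.05 s, during which the arm holds its last target. There are 200 camera calls.

## Working session

There is one attempt and no reset: what is moved stays moved. The work goes in short steps, Python scripts to look and compute and a tool call to move; the robot and the scene stay as the last step left them, time stands still between calls to the robot, and variables do not carry over. Pictures are saved under pics/ and viewed, at most 10 in all, crops included, and the job is handed in when it is done.

Besides the shell and the picture viewer there is one more tool, called by a JSON object that holds its "api" and its "payload", one argument or row to a line. step_arm: Moves the arm, as the interface text tells. Its arguments: {"type":"object","properties":{"steps":{"type":"array","items":{"type":"array","items":{"type":"array","items":{"type":"number","minimum":-1,"maximum":1}}}},"jaw":{"type":"number"}},"required":["steps"]}

```bash
mkdir -p pics; ls
cat > h.py <<'E'
from plant import *
import numpy as np, cv2
def cam(n):
    c=calibration(n); R=cv2.Rodrigues(np.array(c["rvec"],float))[0]; return np.array(c["mtx"],float),R,np.array(c["tvec"],float).ravel()
def ray(c,u,v,z):
    K,R,t=c; d=R.T@np.linalg.inv(K)@[u,v,1]; o=-R.T@t; return o+d*(z-o[2])/d[2]
def pts(c,D):
    K,R,t=c; v,u=np.mgrid[:480,:640]; P=np.stack([(u-K[0,2])/K[0,0]*D,(v-K[1,2])/K[1,1]*D,D],-1); return (P-t)@R
def proj(c,p):
    K,R,t=c; q=K@(R@np.array(p)+t); return q[:2]/q[2]
def save(n,im): cv2.imwrite("pics/"+n+".png",im[...,::-1])
E
python3 - <<'E'
from h import *
o=get_obs(); print(o)
for n in ["top","scene"]:
    c=cam(n); im,D=snapshot(n); save(n,im); np.savez("/tmp/"+n,im=im,D=D)
    print(n,-c[1].T@c[2])
E
```

```text
pics
{'clock': 0.0, 'joint_pos': array([ 8.78975519e+01,  2.05893310e+01,  6.33281584e-01, -1.95569327e-02,
       -7.01355544e+01, -1.65094494e+01]), 'qvel': array([-0.08572817, -0.00957159, -0.02981216,  0.07018929, -0.00746428,
       -0.03686206]), 'tau': array([-1.81729833e-03, -5.82709551e+01,  2.93066347e+01,  6.99767813e+00,
        7.04115533e-03, -1.54875320e-04]), 'tool_pos': array([0.21527467, 0.63923199, 0.22564447]), 'orientation': array([ 1.79906948e+02, -8.40692072e-03, -1.86185508e+01]), 'force': array([ 0.4921794 , -0.4376555 , -0.18768526]), 'moment': array([ 0.02655166,  0.00982974, -0.01061212]), 'gripper_force': 0.0, 'opening': 0.08751579931141037}
top [ 0.44624224 -0.18021899  0.93453798]
scene [ 0.88070179 -0.52881805  0.6101484 ]
```

View pics/top.png

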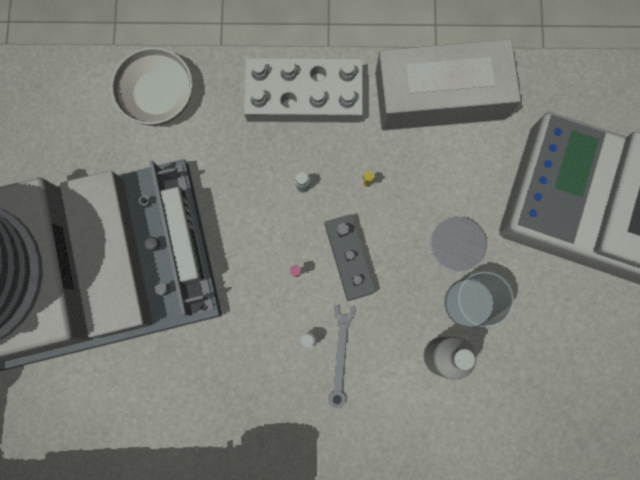

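View pics/scene.png

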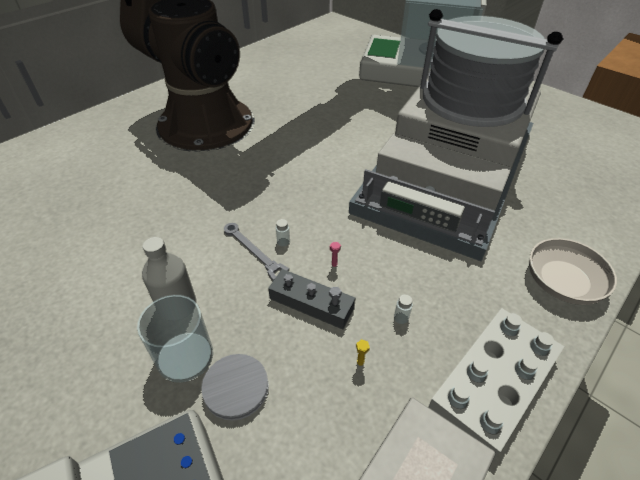

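```bash
python3 -c "
import plant;print([x for x in dir(plant) if x[0]!='_']); print(getattr(plant,'hold_point_z',None))"
```

```text
['PlanningError', 'calibration', 'close_job', 'get_obs', 'hold_point_z', 'snapshot']
0.0188
```

Top view: the machine is at left with its bolt row at (145,201) seemingly an open sleeve, (152,243), and (162,288). Holder heads are at (344,229) (biggest), (351,254) and (358,280). Lookalikes are the pink bolt (296,270), the yellow bolt (368,178) and the white vial caps (303,180), (308,340). The white rack's bolts (245–365, 60–120) are a different object. My choice is (344,229), to be checked in a close crop.

Run:
```python
from h import *
im=np.load("/tmp/top.npz")["im"]
a=cv2.resize(im[170:320,115:215],(400,600),interpolation=3); b=cv2.resize(im[200:310,310:390],(400,550),interpolation=3)
b=cv2.copyMakeBorder(b,0,50,0,0,0)
save("crop",np.clip(np.hstack([a,b]).astype(float)*1.5,0,255).astype(np.uint8))
T=np.load("/tmp/top.npz"); c=cam("top"); P=pts(c,T["D"])
for u,v in [(344,229),(351,254),(358,280),(145,201),(152,243),(162,288),(165,230),(185,165)]:
    print((u,v),P[v,u].round(4), np.array(P[v-3:v+4,u-3:u+4,2]).max().round(4))
```

```text
(344, 229) [ 0.6192 -0.2114  0.0565] 0.0614
(351, 254) [ 0.5805 -0.2233  0.0449] 0.0495
(358, 280) [ 0.5384 -0.2345  0.0457] 0.0486
(145, 201) [0.6709 0.1211 0.0224] 0.0495
(152, 243) [0.5935 0.0942 0.0591] 0.0653
(162, 288) [0.5223 0.0763 0.0533] 0.0612
(165, 230) [0.61   0.0674 0.0835] 0.087
(185, 165) [0.731  0.0544 0.032 ] 0.0348
```

View pics/crop.png

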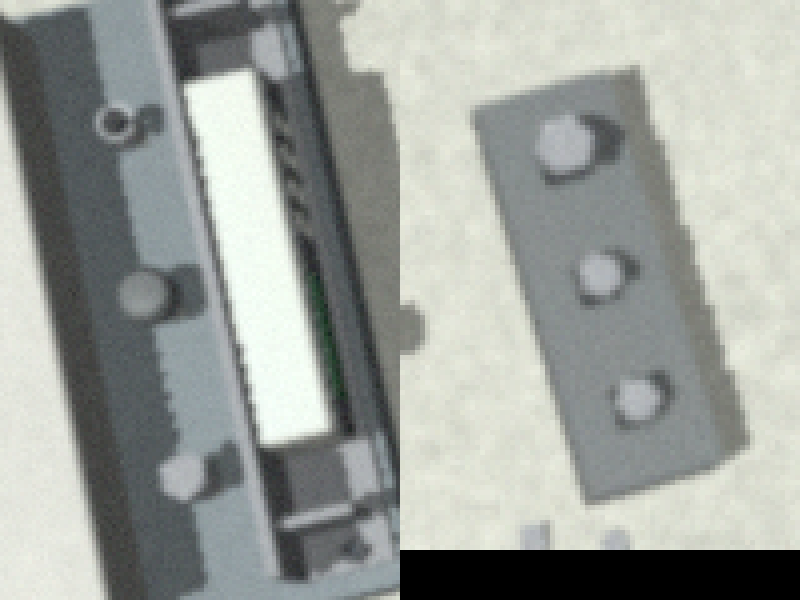

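Crop: the left half shows the bare sleeve with an open bore at (143.4,200.2), the round domed cap at (151.3,243.6) and the bare hex at (160.2,289.1). In the right half the biggest hex is at (342.8,229), with two thinner ones at (350,255) and (357.5,280). So the place at far x is empty, the near one turns, and the spare is the top one in the holder.

Run:
```python
from h import *
c=cam("top")
for n,u,v,z in [("empty",143.4-.4,199.8,.05),("cap",151,243.2,.0645),("driven",159.8,288.7,.059),("spare",342.4,228.7,.059),("t0",349.6,254.8,.0465),("t1",357,279.6,.0465)]:
    print(n,ray(c,u,v,z).round(4))
w=cam("wrist"); o=get_obs(); print("wristcam",-w[1].T@w[2], w[1].round(3), w[0], o["tool_pos"],o["orientation"])
D=np.load("/tmp/top.npz")["D"];P=pts(c,D)
m=(P[...,0]>.4)&(P[...,0]<.8)&(P[...,1]>-.05)&(P[...,1]<.25)
# max height profile near gap
for y in np.arange(0,.3,.02):
    q=m&(abs(P[...,1]-y)<.01); print(round(y,2),P[...,2][q].max().round(3),end="; ")
```

```text
empty [0.6661 0.1154 0.05  ]
cap [0.5922 0.094  0.0645]
driven [0.5207 0.0781 0.059 ]
spare [ 0.6191 -0.2088  0.059 ]
t0 [ 0.5789 -0.2209  0.0465]
t1 [ 0.5389 -0.2328  0.0465]
wristcam [0.28435063 0.61649306 0.38246894] [[-0.319 -0.948  0.002]
 [-0.913  0.308  0.266]
 [-0.253  0.083 -0.964]] [[429.00509294   0.         322.87257797]
 [  0.         429.00509294 233.62481211]
 [  0.           0.           1.        ]] [0.21530483 0.63927761 0.22572859] [ 1.79915372e+02 -8.71232189e-03 -1.86157057e+01]
0.0 0.076; 0.02 0.082; 0.04 0.088; 0.06 0.087; 0.08 0.087; 0.1 0.088; 0.12 0.088; 0.14 0.089; 0.16 0.089; 0.18 0.13; 0.2 0.133; 0.22 0.145; 0.24 0.229; Traceback (most recent call last):
  File "<stdin>", line 10, in <module>
    return umr_maximum(a, axis, None, out, keepdims, initial, where)
ValueError: zero-size array to reduction operation maximum which has no identity
```

{"api": "step_arm", "payload": {
  "steps": [
    [[0, 0, -0.5, 0, 0, 0], [0, 0, -1, 0, 0, 0], [0, 0, -1, 0, 0, 0]]
  ]
}}

```text
clock: 0.4
tool_pos: [0.2166, 0.6421, 0.3348]
orientation: [-179.3, 0.0, -18.6]
force: [0.5, 0.6, 1.1]
opening: 0.0877
gripper_force: 0.0
```

{"api": "step_arm", "payload": {
  "steps": [
    [[0, 0, -0.5, 0, 0, 0], [0, 0, -1, 0, 0, 0], [0, 0, -1, 0, 0, 0]]
  ]
}}

```text
clock: 0.7
tool_pos: [0.2166, 0.641, 0.4346]
orientation: [-179.4, 0.0, -18.6]
force: [0.7, -0.1, 0.6]
opening: 0.0875
gripper_force: 0.0
```

{"api": "step_arm", "payload": {
  "steps": [
    [[0.3, 0.3, 0, 0, 0, 0], [0.6, 0.6, 0, 0, 0, 0], [0.93, 0.96, 0, 0, 0, 0], [0.93, 0.96, 0, 0, 0, 0]]
  ]
}}

```text
clock: 1.1
tool_pos: [0.2747, 0.5149, 0.4286]
orientation: [-179.9, -0.0, -18.8]
force: [-0.1, -0.3, 0.2]
opening: 0.0874
gripper_force: 0.0
```

{"api": "step_arm", "payload": {
  "steps": [
    [[0.3, 0.3, 0, 0, 0, 0], [0.6, 0.6, 0, 0, 0, 0], [0.93, 0.96, 0, 0, 0, 0], [0.93, 0.96, 0, 0, 0, 0]]
  ]
}}

```text
clock: 1.5
tool_pos: [0.3318, 0.3945, 0.428]
orientation: [-179.9, -0.0, -18.8]
force: [0.5, 0.8, 0.7]
opening: 0.0877
gripper_force: 0.0
```

{"api": "step_arm", "payload": {
  "steps": [
    [[0.3, 0.3, 0, 0, 0, 0], [0.6, 0.6, 0, 0, 0, 0], [0.93, 0.96, 0, 0, 0, 0], [0.93, 0.96, 0, 0, 0, 0]]
  ]
}}

```text
clock: 1.9
tool_pos: [0.3891, 0.274, 0.4273]
orientation: [-180.0, -0.0, -18.8]
force: [0.4, 0.3, 0.8]
opening: 0.0878
gripper_force: 0.0
```

{"api": "step_arm", "payload": {
  "steps": [
    [[0.3, 0.3, 0, 0, 0, 0], [0.6, 0.6, 0, 0, 0, 0], [0.93, 0.96, 0, 0, 0, 0], [0.93, 0.96, 0, 0, 0, 0]]
  ]
}}

```text
clock: 2.3
tool_pos: [0.4467, 0.1535, 0.4265]
orientation: [180.0, -0.0, -18.9]
force: [-0.4, -0.3, 0.7]
opening: 0.0874
gripper_force: 0.0
```

{"api": "step_arm", "payload": {
  "steps": [
    [[0.3, 0.3, 0, 0, 0, 0], [0.6, 0.6, 0, 0, 0, 0], [0.93, 0.96, 0, 0, 0, 0], [0.93, 0.96, 0, 0, 0, 0]]
  ]
}}

```text
clock: 2.7
tool_pos: [0.5043, 0.033, 0.4257]
orientation: [179.9, 0.1, -18.9]
force: [-0.1, 0.7, 0.3]
opening: 0.0879
gripper_force: 0.0
```

{"api": "step_arm", "payload": {
  "steps": [
    [[0.3, 0.3, 0, 0, 0, 0], [0.6, 0.6, 0, 0, 0, 0], [0.93, 0.96, 0, 0, 0, 0], [0.93, 0.96, 0, 0, 0, 0]]
  ]
}}

```text
clock: 3.1
tool_pos: [0.5619, -0.0872, 0.4246]
orientation: [179.9, 0.1, -18.8]
force: [0.5, 0.4, -0.9]
opening: 0.0876
gripper_force: 0.0
```

{"api": "step_arm", "payload": {
  "steps": [
    [[0.3, 0.3, 0.3, 0, 0, 0], [0.6, 0.6, 0.7, 0, 0, 0], [0.93, 0.96, 1, 0, 0, 0], [0.93, 0.96, 1, 0, 0, 0]]
  ]
}}

```text
clock: 3.5
tool_pos: [0.6179, -0.2057, 0.3215]
orientation: [179.9, 0.4, -18.7]
force: [0.4, 1.0, -0.1]
opening: 0.088
gripper_force: 0.0
```

{"api": "step_arm", "payload": {
  "steps": [
    [[0, 0, 0.5, 0, 0, 0], [0, 0, 1, 0, 0, 0], [0, 0, 1, 0, 0, 0], [0, 0, 1, 0, 0, 0]]
  ]
}}

```text
clock: 3.9
tool_pos: [0.6185, -0.2043, 0.2276]
orientation: [179.9, 0.0, -18.5]
force: [0.0, -0.2, 1.4]
opening: 0.088
gripper_force: 0.0
```

Run:
```python
from h import *
print(get_obs()["tool_pos"]); c=cam("wrist"); im,D=snapshot("wrist"); np.savez("/tmp/w1",im=im,D=D,K=c[0],R=c[1],t=c[2])
u,v=proj(c,[.619,-.209,.059]); print(u,v); u=int(u);v=int(v)
cr=im[max(v-100,0):v+100,max(u-100,0):u+100]; save("w1",cv2.resize(cr,None,fx=3,fy=3,interpolation=2))
print(max(v-100,0),max(u-100,0))
```

```text
[ 0.61853601 -0.20426647  0.227627  ]
328.3430307956048 209.70322139178444
109 228
```

View pics/w1.png

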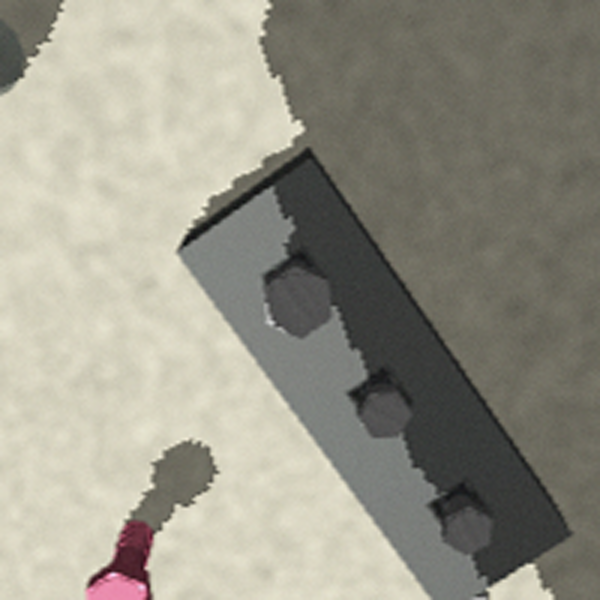

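Wrist crop: the spare's hex is at crop (300,300), image (327.6,208.7), clearly bigger than the thin ones at (385,405) and (465,520). Two of its flats already face the jaw axis (image u). Next I work out the shift to it.

```bash
cat >> h.py <<'E'
from scipy.spatial.transform import Rotation as Ro
def rel(p,o=None):
    o=o or get_obs(); R=Ro.from_euler("xyz",o["orientation"],degrees=True).as_matrix(); return R.T@(np.array(p)-o["tool_pos"])
E
python3 - <<'E'
from h import *
S=np.load("/tmp/w1.npz"); c=(S["K"],S["R"],S["t"])
p=ray(c,327.6,208.7,.059); print(p, rel(p))
vs=np.array([(302,262),(330,280),(330,320),(300,338),(269,318),(267,283)])/3-.33+[228,109]
q=np.array([ray(c,u,v,.059) for u,v in vs]); r=np.array([rel(x) for x in q]); print((r*1000).round(1), r.mean(0))
e=r-r.mean(0); print(np.degrees(np.angle((((e[:,0]+1j*e[:,1]))**6).sum()))/6)
print(get_obs()["orientation"])
E
```

```text
[ 0.61993661 -0.20870418  0.059     ] [0.00105383 0.00378139 0.17053298]
[[ 11.    4.3 170.6]
 [  6.3  11.5 170.6]
 [ -4.2  11.6 170.5]
 [ -9.    3.9 170.5]
 [ -3.7  -4.2 170.5]
 [  5.5  -4.7 170.5]] [0.00099363 0.00374928 0.17053276]
0.10435296613367523
[179.97744369  -0.18866337 -18.52788759]
```

{"api": "step_arm", "payload": {
  "steps": [
    [[0.01, 0.04, 0.5, 0, 0, 0], [0.01, 0.038, 1, 0, 0, 0], [0.01, 0.038, 1, 0, 0, 0]]
  ],
  "jaw": 100
}}

```text
clock: 4.25
tool_pos: [0.6155, -0.2078, 0.1235]
orientation: [180.0, 0.4, -18.6]
force: [-1.8, -0.0, -0.0]
opening: 0.0694
gripper_force: 0.0
```

Run:
```python
from h import *
o=get_obs(); print(o["tool_pos"],o["opening"]); c=cam("wrist"); im,D=snapshot("wrist"); np.savez("/tmp/w2",im=im,D=D,K=c[0],R=c[1],t=c[2])
u,v=proj(c,[.62,-.2087,.059]); print(u,v); u=int(u);v=int(v)
a,b=max(v-100,0),max(u-130,0); save("w2",cv2.resize(im[a:v+100,b:u+130],None,fx=3,fy=3,interpolation=2)); print(b,a)
```

```text
[ 0.6155366  -0.2078241   0.12347559] 0.0693852640458216
321.9077258930765 245.59383705943657
191 145
```

View pics/w2.png

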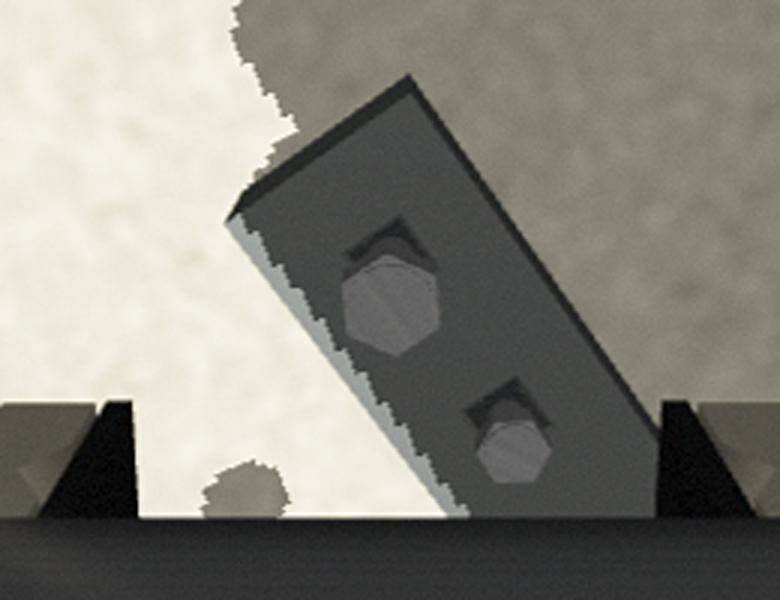

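The head is at crop (391,304), image (321,246), within 1 px of the prediction. The fingertips straddle it at crop x 135 and 660.

Run:
```python
from h import *
c=cam("wrist"); o=get_obs()
K=c[0]
S=np.load("/tmp/w2.npz"); c2=(S["K"],S["R"],S["t"]); p2=ray(c2,321,246,.059)
print(o["tool_pos"],o["orientation"],p2,rel(p2,o),rel([.6199,-.2087,.046],o))
```

```text
[ 0.61763654 -0.20859967  0.1271695 ] [ 1.79943366e+02  1.00376235e-01 -1.85731004e+01] [ 0.6199391 -0.2081628  0.059    ] [ 0.00216291 -0.00121489  0.06816465] [ 0.00231973 -0.00070606  0.0811649 ]
```

{"api": "step_arm", "payload": {
  "steps": [
    [[0.01, -0.01, 0.4, 0, 0, 0], [0.01, -0.01, 0.55, 0, 0, 0], [0.01, -0.01, 0.6, 0, 0, 0], [0.01, -0.01, 0.6, 0, 0, 0], [0.01, -0.01, 0.6, 0, 0, 0]]
  ]
}}

```text
clock: 4.8
tool_pos: [0.6203, -0.2084, 0.0688]
orientation: [-180.0, -0.2, -18.6]
force: [0.4, 0.3, -0.2]
opening: 0.0532
gripper_force: 0.0
```

Run:
```python
from h import *
for i in range(2):
    o=get_obs(); print(o["tool_pos"],o["orientation"],rel([.6199,-.2084,.046],o)); snapshot("top")
```

```text
[ 0.62030632 -0.20842324  0.06880053] [-1.79982421e+02 -1.60408623e-01 -1.85847304e+01] [-0.00045637  0.00011446  0.0227993 ]
[ 0.62017335 -0.20843799  0.06862395] [-1.79979217e+02 -1.56603117e-01 -1.85907430e+01] [-3.33029191e-04  5.93429611e-05  2.26231051e-02]
```

{"api": "step_arm", "payload": {
  "steps": [
    [[0, 0, 0.12, 0, 0, 0], [0, 0, 0.22, 0, 0, 0], [0, 0, 0.22, 0, 0, 0], [0, 0, 0.22, 0, 0, 0]]
  ]
}}

```text
clock: 5.3
tool_pos: [0.6185, -0.2082, 0.0438]
orientation: [180.0, 0.1, -18.6]
force: [-0.2, -0.5, -0.2]
opening: 0.0533
gripper_force: 0.0
```

{"api": "step_arm", "payload": {
  "steps": [
    [[0, 0, 0, 0, 0, 0], [0, 0, 0, 0, 0, 0], [0, 0, 0, 0, 0, 0], [0, 0, 0, 0, 0, 0], [0, 0, 0, 0, 0, 0], [0, 0, 0, 0, 0, 0], [0, 0, 0, 0, 0, 0]]
  ],
  "jaw": 255
}}

```text
clock: 6.0
tool_pos: [0.619, -0.2082, 0.0447]
orientation: [-180.0, -0.0, -18.6]
force: [0.4, -0.8, 1.0]
opening: 0.0168
gripper_force: 30.0
```

{"api": "step_arm", "payload": {
  "steps": [
    [[0, 0, -0.15, 0, 0, 0], [0, 0, -0.4, 0, 0, 0], [0, 0, -0.7, 0, 0, 0.1], [0, 0, -1, 0, 0, 0.4], [0, 0, -1, 0, 0, 0.7], [0, 0, -1, 0, 0, 1], [0, 0, -1, 0, 0, 1]]
  ]
}}

```text
clock: 6.7
tool_pos: [0.619, -0.2082, 0.146]
orientation: [-179.9, -0.1, -47.4]
force: [-0.0, 0.8, -0.4]
opening: 0.0166
gripper_force: 30.0
```

{"api": "step_arm", "payload": {
  "steps": [
    [[0, 0, -0.1, 0, 0, 0.28], [0, 0, -0.2, 0, 0, 0.55], [0, 0, -0.2, 0, 0, 0.82], [0, 0, -0.2, 0, 0, 0.99], [0, 0, -0.2, 0, 0, 0.99], [0, 0, -0.2, 0, 0, 0.99]]
  ]
}}

```text
clock: 7.3
tool_pos: [0.6189, -0.2082, 0.1647]
orientation: [180.0, -0.0, -75.3]
force: [-1.1, 0.1, -0.7]
opening: 0.0164
gripper_force: 30.0
```

Run:
```python
from h import *
o=get_obs(); print(o["tool_pos"],o["orientation"],o["opening"],o["joint_pos"],rel([.661,.135,.165],o))
```

```text
[ 0.61886226 -0.20823957  0.16472145] [ 1.79992247e+02 -6.97272264e-04 -7.53146690e+01] 0.016370634393979802 [-1.51373326e+00  2.09393208e+01 -7.09848053e+00  3.20886675e-03
 -6.19694493e+01  1.61975560e+01] [-3.21344500e-01 -1.27775941e-01 -2.99751289e-04]
```

{"api": "step_arm", "payload": {
  "steps": [
    [[-0.4, -0.16, 0, 0, 0, 0], [-0.8, -0.32, 0, 0, 0, 0], [-0.8, -0.32, 0, 0, 0, 0]]
  ]
}}

```text
clock: 7.6
tool_pos: [0.6308, -0.119, 0.1647]
orientation: [-180.0, 0.0, -75.2]
force: [-0.6, -1.1, 0.1]
opening: 0.0165
gripper_force: 30.0
```

{"api": "step_arm", "payload": {
  "steps": [
    [[-0.4, -0.16, 0, 0, 0, 0], [-0.8, -0.32, 0, 0, 0, 0], [-0.8, -0.32, 0, 0, 0, 0]]
  ]
}}

```text
clock: 7.9
tool_pos: [0.6419, -0.0335, 0.1646]
orientation: [-180.0, 0.0, -75.2]
force: [-0.5, -0.2, -0.9]
opening: 0.0167
gripper_force: 30.0
```

{"api": "step_arm", "payload": {
  "steps": [
    [[-0.4, -0.16, 0, 0, 0, 0], [-0.8, -0.32, 0, 0, 0, 0], [-0.8, -0.32, 0, 0, 0, 0]]
  ]
}}

```text
clock: 8.2
tool_pos: [0.653, 0.0518, 0.1645]
orientation: [-180.0, 0.0, -75.2]
force: [0.4, 0.4, -1.5]
opening: 0.0163
gripper_force: 30.0
```

{"api": "step_arm", "payload": {
  "steps": [
    [[-0.4, -0.16, 0, 0, 0, 0], [-0.8, -0.32, 0, 0, 0, 0], [-0.8, -0.32, 0, 0, 0, 0], [-0.8, -0.32, 0, 0, 0, 0], [-0.8, -0.32, 0, 0, 0, 0]]
  ]
}}

```text
clock: 8.7
tool_pos: [0.6633, 0.1326, 0.1644]
orientation: [180.0, -0.0, -75.6]
force: [-0.0, -0.4, -0.4]
opening: 0.0165
gripper_force: 30.0
```

Run:
```python
from h import *
o=get_obs(); print(o["tool_pos"],o["orientation"],o["opening"]); c=cam("wrist"); im,D=snapshot("wrist"); np.savez("/tmp/w3",im=im,D=D,K=c[0],R=c[1],t=c[2],p=o["tool_pos"],o=o["orientation"])
print(proj(c,[.6661,.1154,.05]),proj(c,[.5207,.0781,.059]))
save("w3",cv2.resize(im[100:400,130:530],(800,600),interpolation=2))
```

```text
[0.66328365 0.13257758 0.1644477 ] [ 1.79967282e+02 -1.39871162e-02 -7.55567886e+01] 0.01647243622867407
[326.61053112 203.45790683] [567.46007001 206.49171582]
```

View pics/w3.png

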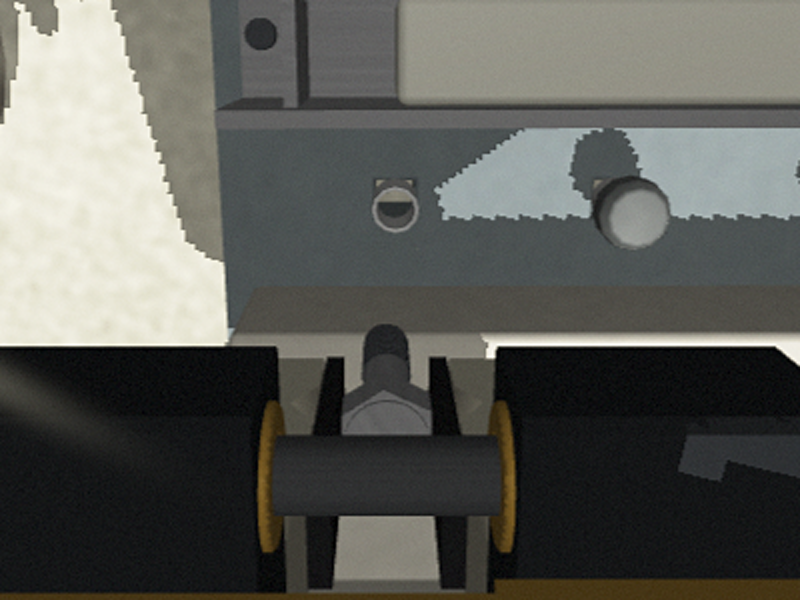

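The sleeve ring of the empty place is centred at crop (395,209.5), image (327.3,204.5), and the cap is at crop (633,212). The held bolt hangs straight, its shank end at crop (386,347), clear of the ring.

Run:
```python
from h import *
S=np.load("/tmp/w3.npz"); c=(S["K"],S["R"],S["t"]); o=dict(tool_pos=S["p"],orientation=S["o"])
h=ray(c,327.3,204.5,.05); print("hole",h,rel(h,o)*1000)
for z in (.1247,.1297): print("foot",rel(ray(c,322.75,273.2,z),o)*1000)
# refine: measured shank edges & hole ring from image
im=S["im"]; g=cv2.cvtColor(im,cv2.COLOR_RGB2GRAY)
print(g[268:300:6,304:344:2]); print(get_obs()["tool_pos"])
```

```text
hole [0.66549841 0.1159499  0.05      ] [ 16.62664026   1.93715553 114.45288824]
foot [-2.22784193 -1.04657081 39.74656724]
foot [-0.34005278 -1.05039681 34.74702494]
[[126 124 124 122  88  31  32  34  38  34  39  37  32  38  40 130 121 126
  121 123]
 [131 132 131 138  34  36  37  41  34  30  31  37  36  36  35  90 131 134
  131 130]
 [130 132 129 134  27  41  57  51  56  61  60  58  57  53  38  63 136 130
  131 131]
 [134 134 132 105  47  57  57  56  58  55  60  55  55  56  54  39 135 131
  133 132]
 [134 138 133 115  54  56  60  53  54  52  57  54  57  54  56  55  78 130
  134 134]
 [ 55  54  59  56  51  58  90  98  94  94 100 100  92  59  52  56  60  58
   57  59]]
[0.66329984 0.13235228 0.16453926]
```

{"api": "step_arm", "payload": {
  "steps": [
    [[0.03, 0.025, 0.3, 0, 0, 0], [0.03, 0.025, 0.6, 0, 0, 0], [0.03, 0.025, 0.65, 0, 0, 0], [0.03, 0.025, 0.65, 0, 0, 0], [0.03, 0.025, 0.65, 0, 0, 0]]
  ]
}}

```text
clock: 9.25
tool_pos: [0.6628, 0.1298, 0.1012]
orientation: [-179.9, -0.0, -75.6]
force: [0.6, -0.7, -0.1]
opening: 0.0165
gripper_force: 30.0
```

Run:
```python
from h import *
o=get_obs(); print(o["tool_pos"],o["orientation"],o["opening"]); c=cam("wrist"); im,D=snapshot("wrist"); np.savez("/tmp/w4",im=im,D=D,K=c[0],R=c[1],t=c[2],p=o["tool_pos"],o=o["orientation"])
print(proj(c,[.6655,.1159,.05]))
cr=np.clip(im[215:325,250:396].astype(float)*1.6,0,255).astype(np.uint8)
save("w4",cv2.resize(cr,(730,550),interpolation=2))
```

```text
[0.66282583 0.12975484 0.10116731] [-1.79888520e+02 -1.18763081e-02 -7.56152677e+01] 0.016518564915669703
[326.73120852 234.70665742]
```

View pics/w4.png

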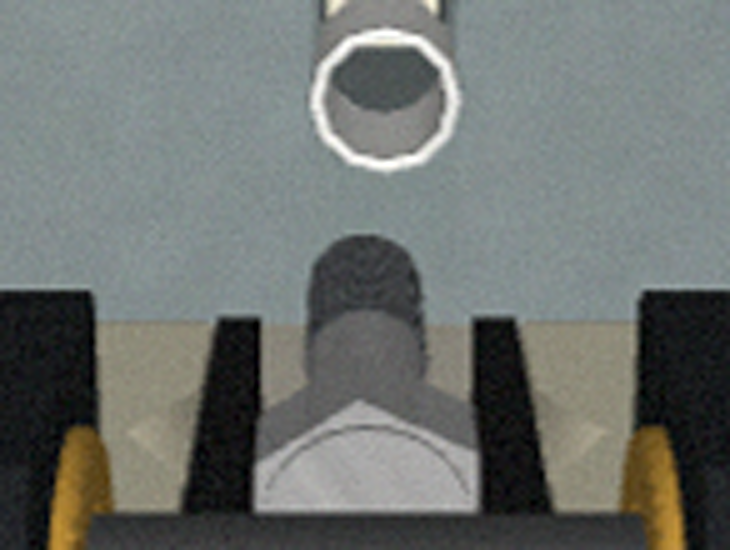

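Close crop: the ring is centred at (386,100). The bolt's round end tops out at (364,236), and the far vertex of its head's top face is at (360,402), with the head sides at x 255 and 478.

Run:
```python
from h import *
S=np.load("/tmp/w4.npz"); c=(S["K"],S["R"],S["t"]); o=dict(tool_pos=S["p"],orientation=S["o"]); z=S["p"][2]
px=lambda x,y:(250+(x+.5)/5-.5,215+(y+.5)/5-.5)
r=lambda x,y,h:(rel(ray(c,*px(x,y),h),o)*1000).round(2)
print("hole",r(386,100,.05),"ring ends",r(386,30,.05),r(386,171,.05),r(312,100,.05),r(460,100,.05))
print("head vertex",r(360,402,z+.0143),"sides",r(255,470,z+.0143),r(478,470,z+.0143))
for h in (z+.0053-.045,z+.0053-.04): print("foot top",r(364,236,h),"side",r(308,300,h),r(421,300,h))
print("tip fingers",r(260,320,z),r(473,320,z))
```

```text
hole [14.13  0.99 51.17] ring ends [21.37  0.97 51.17] [ 6.65  1.   51.17] [14.13 -6.46 51.18] [14.13  8.43 51.15]
head vertex [  9.86  -1.51 -14.3 ] sides [  4.54  -9.11 -14.28] [  4.55   7.03 -14.31]
foot top [ 3.66 -1.23 39.7 ] side [-2.94 -6.69 39.71] [-2.93  4.33 39.69]
foot top [ 5.4  -1.23 34.7 ] side [-1.03 -6.55 34.71] [-1.02  4.19 34.69]
tip fingers [10.54 -9.34  0.02] [ 1.054e+01  7.280e+00 -1.000e-02]
```

{"api": "step_arm", "payload": {
  "steps": [
    [[0.07, 0.01, 0, 0, 0, 0], [0.14, 0.021, 0, 0, 0, 0], [0.14, 0.021, 0, 0, 0, 0], [0.14, 0.021, 0, 0, 0, 0], [0.14, 0.021, 0, 0, 0, 0]]
  ]
}}

```text
clock: 9.8
tool_pos: [0.6632, 0.1159, 0.0997]
orientation: [-180.0, 0.0, -75.6]
force: [-0.2, 0.7, -0.5]
opening: 0.0161
gripper_force: 30.0
```

Run:
```python
from h import *
for i in range(2):
    o=get_obs(); print(o["tool_pos"],o["orientation"],(rel([.66425,.11572,.1012],o)*1000).round(2)); im,D=snapshot("wrist")
c=cam("wrist"); print(proj(c,[.6655,.1159,.05]))
np.savez("/tmp/w5",im=im,D=D,K=c[0],R=c[1],t=c[2],p=o["tool_pos"],o=o["orientation"])
cr=np.clip(im[215:325,250:396].astype(float)*1.6,0,255).astype(np.uint8)
save("w5",cv2.resize(cr,(730,550),interpolation=2))
```

```text
[0.66324369 0.11591605 0.09968323] [-1.79992088e+02  2.39457354e-03 -7.56247363e+01] [ 0.44 -0.93 -1.52]
[0.66323205 0.11598886 0.09957904] [-1.79997461e+02 -4.00879460e-04 -7.56162906e+01] [ 0.51 -0.92 -1.62]
[320.55209826 260.8967172 ]
```

View pics/w5.png

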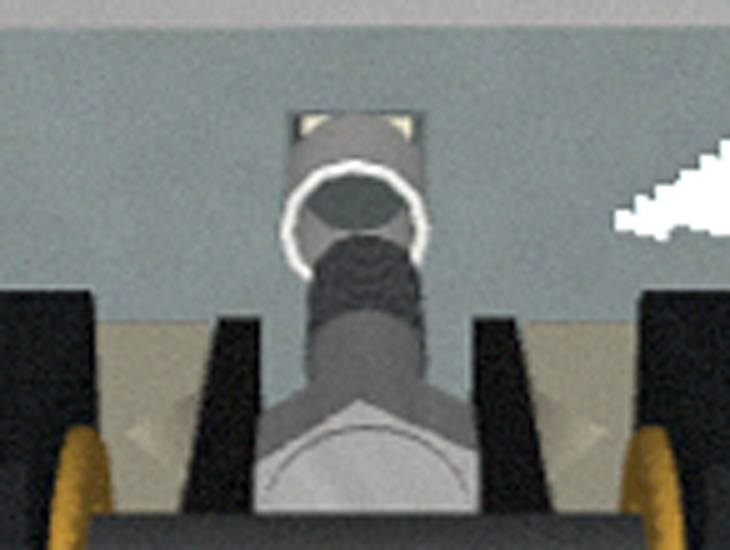

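Ring: x 283–429, top 161, so its centre is about (356,231). The shank, centred at x 364, is slightly off to the right.

Run:
```python
from h import *
S=np.load("/tmp/w5.npz"); c=(S["K"],S["R"],S["t"]); o=dict(tool_pos=S["p"],orientation=S["o"]); z=S["p"][2]
px=lambda x,y:(250+(x+.5)/5-.5,215+(y+.5)/5-.5)
r=lambda x,y,h:(rel(ray(c,*px(x,y),h),o)*1000).round(2)
print("hole",r(356,231,.05),"ring ends",r(356,161,.05),r(283,231,.05),r(429,231,.05))
print("head vertex",r(360,402,z+.0143),"sides",r(255,470,z+.0143),r(478,470,z+.0143))
print("foot",r(364,236,z-.0347),r(308,300,z-.0347),r(421,300,z-.0347))
```

```text
hole [ 0.7  -2.05 49.58] ring ends [ 8.14 -2.04 49.58] [ 0.7  -9.46 49.58] [ 0.7   5.37 49.58]
head vertex [  9.8   -1.52 -14.3 ] sides [  4.49  -9.12 -14.3 ] [  4.49   7.02 -14.3 ]
foot [ 5.34 -1.23 34.7 ] [-1.09 -6.56 34.7 ] [-1.09  4.19 34.7 ]
```

{"api": "step_arm", "payload": {
  "steps": [
    [[0.005, -0.009, 0, 0, 0, 0], [0.005, -0.009, 0, 0, 0, 0], [0.005, -0.009, 0, 0, 0, 0], [0.005, -0.009, 0.05, 0, 0, 0], [0.005, -0.009, 0.1, 0, 0, 0], [0.005, -0.009, 0.15, 0, 0, 0], [0.005, -0.009, 0.15, 0, 0, 0], [0.005, -0.009, 0.15, 0, 0, 0]]
  ]
}}

```text
clock: 10.7
tool_pos: [0.6641, 0.1156, 0.0842]
orientation: [180.0, -0.0, -75.6]
force: [-0.4, 0.6, -1.2]
opening: 0.0162
gripper_force: 30.0
```

Run:
```python
from h import *
o=get_obs(); print(o["tool_pos"],o["orientation"],o["force"],o["moment"],(rel([.66425,.11572,.045],o)*1000).round(2))
```

```text
[0.66409655 0.11558728 0.08422258] [ 1.79966388e+02 -1.10981807e-02 -7.56151881e+01] [-0.36404919  0.62335195 -1.24467199] [ 0.09083154 -0.06104453  0.0028706 ] [-0.1  -0.2  39.22]
```

The foot is inside the sleeve with no contact force, so I lower on.

{"api": "step_arm", "payload": {
  "steps": [
    [[0, 0, 0.08, 0, 0, 0], [0, 0, 0.16, 0, 0, 0], [0, 0, 0.24, 0, 0, 0], [0, 0, 0.31, 0, 0, 0], [0, 0, 0.36, 0, 0, 0], [0, 0, 0.36, 0, 0, 0], [0, 0, 0.36, 0, 0, 0]]
  ]
}}

```text
clock: 11.4
tool_pos: [0.6642, 0.1157, 0.0485]
orientation: [180.0, -0.0, -75.6]
force: [-0.1, 0.6, 0.2]
opening: 0.0163
gripper_force: 30.0
```

{"api": "step_arm", "payload": {
  "steps": [
    [[0, 0, 0.01, 0, 0, 0], [0, 0, 0.02, 0, 0, 0], [0, 0, 0.03, 0, 0, 0], [0, 0, 0.03, 0, 0, 0], [0, 0, 0.03, 0, 0, 0]]
  ]
}}

```text
clock: 11.9
tool_pos: [0.6642, 0.1157, 0.0456]
orientation: [-180.0, -0.0, -75.6]
force: [-0.3, -0.1, -1.0]
opening: 0.0168
gripper_force: 30.0
```

{"api": "step_arm", "payload": {
  "steps": [
    [[0, 0, 0.005, 0, 0, 0], [0, 0, 0.01, 0, 0, 0], [0, 0, 0.015, 0, 0, 0], [0, 0, 0.015, 0, 0, 0], [0, 0, 0.015, 0, 0, 0]]
  ]
}}

```text
clock: 12.4
tool_pos: [0.6643, 0.1157, 0.0448]
orientation: [-180.0, -0.0, -75.6]
force: [-2.7, -0.1, 5.3]
opening: 0.0163
gripper_force: 30.0
```

Contact at 5 N at the expected height, so the head is home. Release, then lift.

{"api": "step_arm", "payload": {
  "steps": [
    [[0, 0, 0, 0, 0, 0], [0, 0, 0, 0, 0, 0], [0, 0, 0, 0, 0, 0], [0, 0, 0, 0, 0, 0]]
  ],
  "jaw": 150
}}

```text
clock: 12.8
tool_pos: [0.6642, 0.1157, 0.0438]
orientation: [180.0, -0.0, -75.6]
force: [0.0, -0.2, 0.2]
opening: 0.0358
gripper_force: 0.0
```

{"api": "step_arm", "payload": {
  "steps": [
    [[0, 0, -0.1, 0, 0, 0], [0, 0, -0.3, 0, 0, 0], [0, 0, -0.7, 0, 0, 0], [0, 0, -0.9, 0, 0, 0], [0, 0, -0.9, 0, 0, 0]]
  ]
}}

```text
clock: 13.3
tool_pos: [0.6665, 0.1164, 0.1391]
orientation: [-179.6, 0.0, -75.6]
force: [-0.9, -0.5, -0.4]
opening: 0.0359
gripper_force: 0.0
```

Run:
```python
from h import *
o=get_obs(); print(o["tool_pos"],o["orientation"],o["opening"]); c=cam("wrist"); im,D=snapshot("wrist"); np.savez("/tmp/w6",im=im,D=D,K=c[0],R=c[1],t=c[2],p=o["tool_pos"],o=o["orientation"])
P=pts(c,D)
for p in ([.6655,.1159,.059],[.5932,.0968,.0645]):
    u,v=proj(c,p); print(u,v,np.median(P[int(v)-3:int(v)+4,int(u)-3:int(u)+4,2]))
print((rel([.5207,.0781,.045],o)*1000).round(1), proj(c,[.5207,.0781,.059]))
```

```text
[0.66652866 0.11638886 0.13908704] [-1.79585598e+02  2.61844982e-02 -7.55826333e+01] 0.03593249220506411
327.4543247144097 244.40595398637066 0.05866400319989541
460.3503082766428 246.65438982796326 0.06276309770980978
[  0.8 151.4  93. ] [588.11083281 243.97942295]
```

The spare's head top reads 58.7 mm (expected 59), so it is home. Now over to the turning bolt.

{"api": "step_arm", "payload": {
  "steps": [
    [[0, 0.4, 0, 0, 0, 0], [0, 0.75, 0, 0, 0, 0], [0, 0.75, 0, 0, 0, 0]]
  ]
}}

```text
clock: 13.65
tool_pos: [0.5871, 0.0956, 0.1335]
orientation: [179.8, 0.0, -75.7]
force: [0.9, 0.6, 0.4]
opening: 0.0359
gripper_force: 0.0
```

{"api": "step_arm", "payload": {
  "steps": [
    [[0, 0.4, 0, 0, 0, 0], [0, 0.75, 0, 0, 0, 0], [0, 0.75, 0, 0, 0, 0], [0, 0.75, 0, 0, 0, 0], [0, 0.75, 0, 0, 0, 0]]
  ]
}}

```text
clock: 14.15
tool_pos: [0.5197, 0.0787, 0.1341]
orientation: [-180.0, -0.0, -75.6]
force: [0.5, -0.2, 0.3]
opening: 0.0359
gripper_force: 0.0
```

Run:
```python
from h import *
o=get_obs(); print(o["clock"],o["tool_pos"],o["orientation"]); c=cam("wrist"); im,D=snapshot("wrist"); np.savez("/tmp/w7",im=im,D=D,K=c[0],R=c[1],t=c[2],p=o["tool_pos"],o=o["orientation"],k=o["clock"])
u,v=proj(c,[.5207,.0781,.059]); print(u,v)
u,v=int(u),int(v)
cr=np.clip(im[v-50:v+60,u-73:u+73].astype(float)*1.6,0,255).astype(np.uint8); print(u-73,v-50)
save("w7",cv2.resize(cr,(730,550),interpolation=2))
```

```text
14.15 [0.5196948  0.07873467 0.13414156] [-1.79971629e+02 -5.24422087e-03 -7.56047308e+01]
323.2270252963901 245.8711120760957
250 195
```

View pics/w7.png

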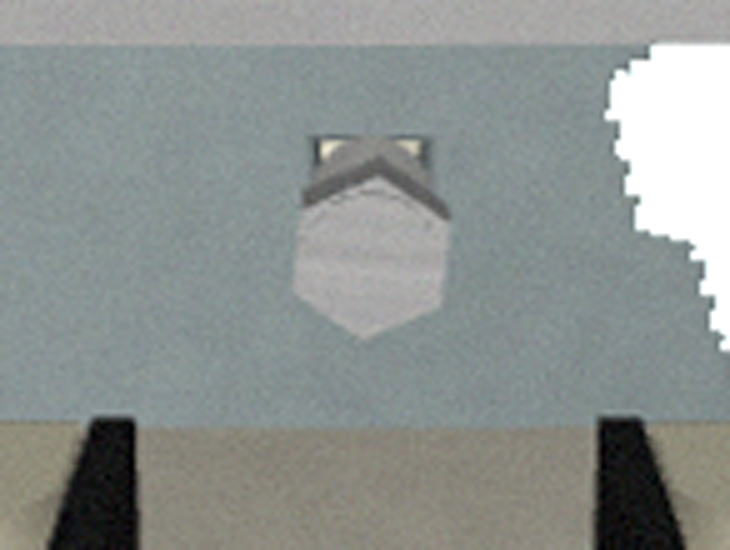

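The hex top face is clear: vertices at crop (379,175), (450,218), (442,302), (364,340), (293,295), (302,208), centre (372,256). It is a few degrees short of having its flats to the jaws.

Run:
```python
from h import *
S=np.load("/tmp/w7.npz"); c=(S["K"],S["R"],S["t"]); o=dict(tool_pos=S["p"],orientation=S["o"])
vs=[(379,175),(450,218),(442,302),(364,340),(293,295),(302,208)]
r=np.array([rel(ray(c,250+(x+.5)/5-.5,195+(y+.5)/5-.5,.059),o) for x,y in vs]); m=r.mean(0); e=r-m
a=np.degrees(np.angle(((e[:,0]+1j*e[:,1])**6).sum()))/6
print("move mm",(m*1000-[.05,-1.05,0]).round(2),"vertex angle from tool x",a,"align at",float(S["k"])+a/22.9,"+2.618n"); print(get_obs()["clock"],rel([.5205,.078,.0455]))
```

```text
move mm [ 0.76  0.67 75.14] vertex angle from tool x 4.212579681822482 align at 14.33395544462107 +2.618n
14.2 [ 0.00091501 -0.00057294  0.08844716]
```

{"api": "step_arm", "payload": {
  "steps": [
    [[0.008, 0.007, 0.2, 0, 0, 0], [0.008, 0.007, 0.45, 0, 0, 0], [0.008, 0.007, 0.65, 0, 0, 0], [0.008, 0.007, 0.78, 0, 0, 0], [0.008, 0.007, 0.85, 0, 0, 0], [0.008, 0.007, 0.88, 0, 0, 0], [0.008, 0.007, 0.88, 0, 0, 0], [0.008, 0.007, 0.88, 0, 0, 0], [0.008, 0.007, 0.88, 0, 0, 0]]
  ]
}}

```text
clock: 15.1
tool_pos: [0.5189, 0.0777, 0.0467]
orientation: [-179.9, 0.0, -75.6]
force: [0.0, -0.1, -0.5]
opening: 0.0361
gripper_force: 0.0
```

Run:
```python
from h import *
o=get_obs(); print(o["clock"],o["tool_pos"],o["orientation"],o["force"],(rel([.52025,.07785,.0455],o)*1000).round(2))
S=np.load("/tmp/w7.npz"); print(Ro.from_euler("xyz",S["o"],degrees=True).as_matrix()@[.00076,.00067,0]+S["p"])
```

```text
15.1 [0.51889971 0.07769592 0.04674225] [-1.79929836e+02  1.47491907e-02 -7.56138757e+01] [ 0.00628622 -0.09349597 -0.4879519 ] [ 0.19 -1.34  1.24]
[0.51923478 0.07783197 0.1341413 ]
```

{"api": "step_arm", "payload": {
  "steps": [
    [[0, -0.003, 0.01, 0, 0, 0], [0, -0.003, 0.01, 0, 0, 0], [0, -0.003, 0.01, 0, 0, 0], [0, -0.003, 0.01, 0, 0, 0], [0, -0.003, 0.01, 0, 0, 0], [0, -0.003, 0.01, 0, 0, 0], [0, -0.003, 0.01, 0, 0, 0], [0, -0.003, 0.01, 0, 0, 0], [0, -0.003, 0.01, 0, 0, 0], [0, -0.003, 0.01, 0, 0, 0], [0, -0.003, 0.01, 0, 0, 0], [0, -0.003, 0.01, 0, 0, 0], [0, -0.003, 0.01, 0, 0, 0], [0, -0.003, 0.01, 0, 0, 0]]
  ]
}}

```text
clock: 16.5
tool_pos: [0.5187, 0.0776, 0.0451]
orientation: [-180.0, 0.0, -75.6]
force: [-1.0, 1.4, 0.2]
opening: 0.0363
gripper_force: 0.0
```

{"api": "step_arm", "payload": {
  "steps": [
    [[0, 0, 0, 0, 0, 0], [0, 0, 0, 0, 0, 0], [0, 0, 0, 0, 0, 0], [0, 0, 0, 0, 0, 0], [0, 0, 0, 0, 0, 0], [0, 0, 0, 0, 0, 0], [0, 0, 0, 0, 0, 0], [0, 0, 0, 0, 0, 0], [0, 0, 0, 0, 0, 0]]
  ],
  "jaw": 255
}}

```text
clock: 17.4
tool_pos: [0.5194, 0.0779, 0.0452]
orientation: [-179.9, 0.0, -75.6]
force: [5.1, 0.5, -4.7]
opening: 0.0164
gripper_force: 30.0
```

Run:
```python
from h import *
for i in range(2):
    o=get_obs(); print(o["clock"],o["tool_pos"],o["force"],o["moment"],o["opening"],o["gripper_force"]); im,D=snapshot("wrist")
    t,_=snapshot("top")
g=im[260:330,290:360]
import time
for k in range(8): im2,_=snapshot("wrist")
print("motion",np.abs(im2[260:330,290:360].astype(float)-g).mean(), np.abs(im2[120:200,100:180].astype(float)-im[120:200,100:180]).mean())
T=np.load("/tmp/top.npz")["im"]; d=np.abs(cv2.GaussianBlur(T,(5,5),0).astype(int)-cv2.GaussianBlur(t,(5,5),0)).max(2)[:, 215:]; n,_,s,_=cv2.connectedComponentsWithStats((d>40).astype(np.uint8)); print(s[1:][s[1:,4]>15]+[215,0,0,0,0])
cr=np.clip(im2[215:325,250:396].astype(float)*1.6,0,255).astype(np.uint8)
save("w8",cv2.resize(cr,(730,550),interpolation=2))
```

```text
17.4 [0.51942343 0.07788235 0.04516946] [ 5.1471815   0.47525773 -4.6926898 ] [ 0.26456474 -1.91310218  0.14667459] 0.01635978028970804 29.998750203230884
17.5 [0.51943413 0.07785162 0.04518642] [ 5.36607443  0.92390652 -5.05396069] [ 0.19695357 -1.89848544  0.09962983] 0.016495782003968583 29.99875220528338
motion 2.4715646258503403 2.0009895833333333
[[  215   189   198   274 22016]
 [  217   210     5    12    38]
 [  348   224     6     8    34]
 [  339   228     6     5    25]
 [  301   336    11    11    98]
 [  215   446     5    12    40]]
```

View pics/w8.png

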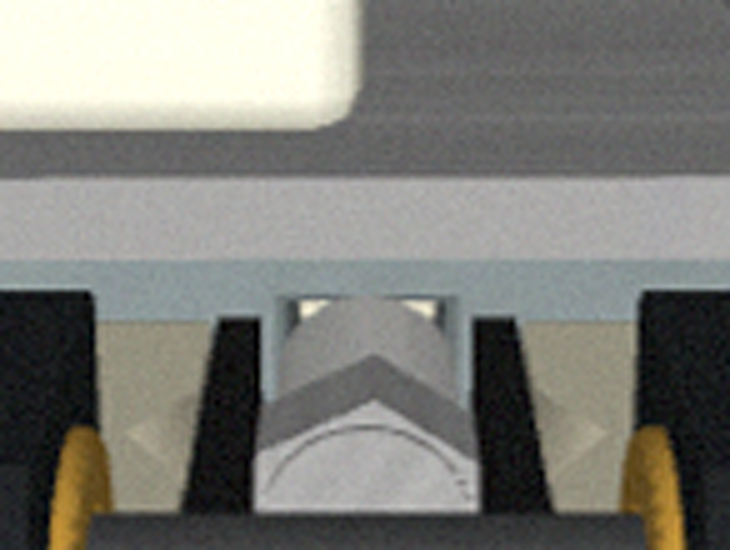

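The hex sits flat between the pads at 30 N and doesn't move: frame differences over 0.4 s are at noise level. One check that the vial at (306,341) is only shaded, then hand in.

Run:
```python
from h import *
im,D=snapshot("top"); T=np.load("/tmp/top.npz"); c=cam("top")
A,B=pts(c,T["D"])[...,2],pts(c,D)[...,2]
for a in (A,B):
    m=(a>.042)&(a<.06); v,u=np.nonzero(m[320:360,285:330]); print(u.mean()+285,v.mean()+320,len(u), end=" | ")
    v,u=np.nonzero(m[160:200,285:330]); print(u.mean()+285,v.mean()+160,len(u))
o=get_obs(); print(o["clock"],o["gripper_force"],o["opening"]);
```

```text
306.8382352941176 340.4117647058824 136 | 301.26153846153846 177.98461538461538 130
306.8740740740741 340.44444444444446 135 | 301.24615384615385 178.03076923076924 130
18.05 29.998883257212583 0.016581169301718157
```

```bash
python3 -c "
from plant import *
print(close_job())"
```

```text
the job is handed in; nothing more can be done
None
```

I put the spare bolt fully home in the empty hole (hole2) and let it go, then handed the job in at about 18 s with the turning bolt's head (hole0) held still at 30 N; the bystanders I checked had not moved.

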